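Clamp up two wood strips in a notched bar clamp

ROBOT

A 6-joint arm with a two-finger parallel gripper is mounted at the origin on a cart in front of the work surface, level with it; the furniture and walls round the work are solid. World frame = base frame: x ahead of the robot, y to its left, z up, the work surface at z = 0. Lengths are in m, angles in rad, forces in N, time in s.
With the tool pointing down it reaches from about 0.3 to 0.775 m from the base axis. Payload 14.6 kg.
Tool frame: the origin (TCP) lies on the mounting face of the last link; the fingertips stand 199 mm ahead of it and the grasp point (between the pads) lies 180 mm ahead of it; z points along the fingers, y is the line along which they close (so a half turn about z gives the same grasp; the last joint's range is limited). The gripper opens to 94 mm and grips with 3 to 60 N. Pads are 16 mm wide; open, the fingers measure 119 mm over their backs; the gripper's body (75 mm by 177 mm) begins 78 mm behind the grasp point.
Start: joints at [1.054, 0.3, 1.521, -0, 1.321, -0.067], TCP at [0.239, 0.495, 0.405] pointing down, gripper open.
Joint ranges: [-3.03, 3.03], [-0.79, 2.21], [0.23, 2.52], [-1.04, 4.18], [0, 3.07], [-2.55, 2.55]. Speed limits (rad/s): [2.22, 2.22, 2.57, 3.14, 3.14, 3.14].

INTERFACE

Orientations are given as [roll, pitch, yaw] about the fixed x, y, z axes, in that order (R = Rz(yaw) Ry(pitch) Rx(roll)).
In Python, from station import telemetry, cams, workorder, finder gives the robot as it stands.
- The arm moves only by the tool jog_arm, never from a script. Its argument "rows" is a list of rows, each an object with "gripper": the finger opening in m, from 0 to 0.094; "slide": the shift along the tool's x, y, z in m, a list of three; "spin": the turn about the tool's z in rad. In form: [{"gripper": gripper, "slide": [tx, ty, tz], "spin": spin}, ...]. A call has 1 to 8 rows; each row is the pose to reach, as a shift and turn from the pose commanded when the call began, along the tool's axes at that moment; what a row does not reach only later rows make up. A row lasts 1/10 s, in which the tool goes at most 50 mm and 8.59 degrees, less where a joint would pass 70% of its speed; a pose out of reach is approached as far as the arm can. A call with a gripper value outside its range is refused whole. The fingers move at their own pace and stop on an object; "squeeze" is the grip in N (left out, the last holds). Time passes only in rows, so rows that repeat a pose let the fingers close. It gives the time, the measured TCP pose, the force, the opening and the grip force at its end, in the units of the state.
- telemetry.get_obs(): the state, without advancing time (a new reading comes with each control period).
- cams.camera(name): name is "scene" or "side" or "wrist"; returns (picture, depth): 400x640x3 uint8, red, green, blue; 400x640 float32, m along the optical axis (not along the pixel's ray), 0 where there is no reading.
- cams.camera_info(name): a dict with "camera_matrix" (3x3 intrinsics, pixels), "R" (3x3) and "t" (3): a world point X has camera coordinates R X + t; the wrist camera has in their place "tool_from_camera" (4x4, takes a point from camera to tool coordinates, whose origin is the TCP and whose axes are the flange's). Camera axes: x right, y down, z forward; pixel columns grow to the right and rows downward; lengths in m; the calibration is good to about 2 mm. A picture is of the moment at which its call begins: read the wrist's pose just before it. camera_info takes no time and is no camera call.
- workorder.hand_in(): hands the job in; it is judged then, once.
Trained networks look in the newest picture that a camera, given by its name, has taken for a name from the list of things; names that differ only in an ending like _2 or _b are one class to them, and where a whole thing is asked for, a point or a joint stands for the part that bears it (a point fixed in the world has none). Each returns a list of dicts, best first, with "confidence" (0 to 1); they miss things now and then, are a little off and sometimes report something else, mostly with a low value. They report only what shows in the picture. A call takes as long as a camera call. They do not tell look-alikes from the thing itself.
- finder.find_in(target, camera): "point" ([x, y, z] in m, in world coordinates, good to about 4 mm: the middle of the surface that is visible of it).
- finder.masks_of(target, camera): "region" (400x640 bool, what is visible of it).
The state is a dict: "time_s": time; "qpos": joint angles; "joint_vel": joint speeds; "tau": joint torques, N m; "ee_pos": TCP position; "eef_rot": TCP orientation; "force": force on the tool from outside, world axes, zero at the start; "moment": the same for the moment, N m; "grip_width": finger opening in m; "grip_force": force on a finger pad.
Only numpy, scipy, OpenCV 4.12 (cv2) and the standard library are available. Lean on these libraries where they do the work, as an engineer would, in place of code of your own. Each camera call takes 0.05 s, during which the arm holds its last target. There are 200 camera calls.

TASK

The two wood strips lying loose in the bar clamp are to be clamped edge to edge. Squeeze the orange release lever against the black grip beside it and keep it squeezed while you slide that jaw up to the strips, until they have at most one notch (10 mm) of room left between jaw and pad, and let go so that it locks in a notch. Then swing the cam lever at the other end fully over, so that the strips are held tight together, flat on the bearers.

Things in the scene. Friction and masses are not known exactly. Their poses are not given: they have to be found in the camera images.
- clamp_bed: Bar clamp on a plywood base 190 x 500 x 15 mm, fixed to the desk. Origin: centre of the base's underside. Its y axis runs along the notched aluminium bar (24 mm wide, top 40 mm above the desk, notches in its -x side) from the sliding jaw towards the cam head; its x axis runs across, z up. Two wooden bearers beside the bar carry the strips 42 mm above the desk
- release_lever (a joint): angle of the orange release lever in rad: 0 = let go, pawl in a notch; clear of the notches from 0.23; fully squeezed 0.30. Sprung: about 3 N at first, 9 N fully squeezed at squeeze_grip's height. It stands beside the black grip, on its -x side (clamp_bed), leaning out; 28 mm wide along the bar, top 122 mm above the desk. It is pressed across the bar towards that grip
- squeeze_grip (a point): point on the sliding jaw, 102 mm above the desk, where the middle of a gripper ends that pinches grip and lever together across the bar (along clamp_bed x). Here the outer face of the fixed black grip (28 mm wide along the bar) is 18 mm away in +x, that of the lever 33 mm in -x when let go, 20 mm when squeezed. The jaw below is 77 mm high, the strips' tops 62 mm
- sliding_jaw: red sliding jaw on the bar; origin at the centre of its rubber face (60 x 30 mm), 60 mm above the desk, axes as clamp_bed; the face looks along +y at the strips. Notches every 10 mm: it locks where its y in clamp_bed's frame is -0.125, -0.115 .. +0.025, with about 1 mm of play. Held both ways unless the lever is squeezed; then it slides with about 1 N
- pressure_pad: rubber pressure pad (56 x 30 mm) of the cam head; origin at the centre of its face, 60 mm above the desk, axes as clamp_bed; it looks along -y at the strips. The cam lever swung fully over pushes it 16 mm towards them; sprung: 6 N at first touch, 0.8 N more per mm. The cam head is locked on the bar, at a place that differs from start to start
- cam_lever (a joint): angle of the cam lever in rad: 0 = open, lever pointing along +y of clamp_bed away from the strips; grows anticlockwise seen from above; pi/2 = fully over, lever pointing along -x of clamp_bed. Stays where it is left; takes up to about 7 N at the knob
- cam_knob (a point): middle of the upright black handle knob at the end of the cam lever, 102 mm above the desk (knob 26 mm in diameter, from 83 to 120 mm above the desk; the flat steel lever below it reaches 73 mm); it moves on a circle of 95 mm radius about cam_pivot
- cam_pivot (a point): point on the vertical axis of the cam lever, at the height of cam_knob, fixed on the cam head; the pad's face is 50 mm from it along the bar while the cam lever is at 0
- dark_strip: dark wood strip 170 x 40 x 20 mm lying across the bar on the cam head's side; origin at the centre of its underside, x along its length, y across (40 mm)
- pale_strip: paler wood strip 170 x 34 x 20 mm lying across the bar on the sliding jaw's side; origin at the centre of its underside, x along its length, y across (34 mm)
Mind the look-alikes: they are no part of the job. Leave any turquoise look-alike of the dark_strip alone.

How it is judged:
On the way, in this order (a step that is already met when the one before it is completed fails the run):
1. the sliding jaw has been brought up (at most 13.5 mm of room left for the strips with the cam open, jaw face within 137.5 mm of cam_pivot) and has locked in a notch, its release lever let go (y of cam_pivot in the frame of sliding_jaw below 0.1375 m and value of joint release_lever below 0.05 rad), for 0.2 s.
2. the cam lever has been swung fully over (value of joint cam_lever above 1.45 rad), for 0.2 s.
At the end, for the whole second after the job is handed in: Cam lever fully over (beyond 1.45 rad), release lever let go and locked (below 0.05 rad), strips clamped: pad on dark strip above 7 N, strip on strip and jaw on pale strip above 5 N; both at rest and flat within 0.06 rad (value of joint cam_lever above 1.45 rad and value of joint release_lever below 0.05 rad and contact force between pressure_pad and dark_strip above 7 N and contact force between each of dark_strip, sliding_jaw and pale_strip above 5 N and angle between each of dark_strip, pale_strip's own z axis and vertical below 0.06 rad and linear speed of each of dark_strip, pale_strip below 0.01 m/s); the robot touches nothing.
It fails at once if a strip is tipped up or knocked off the bearers (angle between any of dark_strip, pale_strip's own z axis and vertical above 0.3 rad or height (world z) of any of dark_strip, pale_strip below 0.03 m).
It also fails if it takes over 48 s, if anything falls off the work surface, if the arm or the gripper's body presses on something with over 40 N, if the wrist force passes 120 N, or if a joint passes its speed limit or range.

## Working session

There is one attempt and no reset: what is moved stays moved. The work goes in short steps, Python scripts to look and compute and a tool call to move; the robot and the scene stay as the last step left them, time stands still between calls to the robot, and variables do not carry over. Pictures are saved under pics/ and viewed, at most 13 in all, crops included, and the job is handed in when it is done.

Besides the shell and the picture viewer there is one more tool, called after ">>>" as name(argument=value, ...), one argument or row to a line, values as JSON. jog_arm: Moves the arm, as the interface text tells. Its arguments: {"type":"object","properties":{"rows":{"type":"array","items":{"type":"object","properties":{"gripper":{"type":"number"},"slide":{"type":"array","items":{"type":"number"}},"spin":{"type":"number"}}}},"squeeze":{"type":"number"}},"required":["rows"]}

```bash
mkdir -p pics; cat > h.py <<'E'
import numpy as np, cv2
from station import telemetry, cams, workorder, finder
def cloud(name):
    o=telemetry.get_obs(); p,d=cams.camera(name); i=cams.camera_info(name); K=np.array(i["camera_matrix"])
    v,u=np.indices(d.shape); c=np.stack([(u-K[0,2])/K[0,0]*d,(v-K[1,2])/K[1,1]*d,d],-1)
    if "R" in i: X=(c-np.array(i["t"]))@np.array(i["R"])
    else:
        from scipy.spatial.transform import Rotation as R
        T=np.array(i["tool_from_camera"]); X=c@T[:3,:3].T+T[:3,3]
        X=X@R.from_euler('xyz',o["eef_rot"]).as_matrix().T+np.array(o["ee_pos"])
    X[d==0]=np.nan
    return p,X
E
python3 - <<'E'
from h import *
o=telemetry.get_obs(); print(o)
ims=[]
for n in ["scene","side"]:
    p,X=cloud(n); ims.append(p); np.save(n+".npy",X); cv2.imwrite(f"pics/{n}.png",p[...,::-1])
    for t in ["clamp_bed","release_lever","sliding_jaw","pressure_pad","cam_lever","cam_knob","dark_strip","pale_strip"]:
        print(n,t,[(np.round(r["point"],3).tolist(),round(r["confidence"],2)) for r in finder.find_in(t,n)[:3]])
E
```

```text
{'time_s': 0.0, 'qpos': array([ 1.05439200e+00,  3.00476981e-01,  1.52158632e+00,  2.16317769e-05,
        1.32070290e+00, -6.65485655e-02]), 'joint_vel': array([0.00021492, 0.00055217, 0.00068001, 0.00153607, 0.00233159,
       0.00100208]), 'tau': array([-1.12049293e-03, -5.31815064e+01, -3.52725792e+01,  7.07434723e-02,
        2.44842202e-02, -1.25744891e-04]), 'ee_pos': array([0.23911914, 0.49526341, 0.40408075]), 'eef_rot': array([-3.14042309e+00, -9.89466011e-05,  2.69173146e+00]), 'force': array([-0.58549182,  0.67771578,  0.17396107]), 'moment': array([-0.01853621, -0.02070437,  0.02393547]), 'grip_force': 0.0, 'grip_width': 0.09402542958837404}
scene clamp_bed [([0.5, -0.025, 0.016], 0.62)]
scene release_lever [([0.474, -0.103, 0.089], 0.61)]
scene sliding_jaw [([0.489, -0.099, 0.066], 0.78)]
scene pressure_pad [([0.555, 0.124, 0.065], 0.72)]
scene cam_lever [([0.576, 0.205, 0.071], 0.95)]
scene cam_knob [([0.578, 0.202, 0.07], 0.85)]
scene dark_strip [([0.539, 0.08, 0.063], 0.81), ([0.337, 0.276, 0.023], 0.8)]
scene pale_strip []
side clamp_bed [([0.515, -0.088, 0.016], 0.64)]
side release_lever [([0.472, -0.109, 0.098], 0.63)]
side sliding_jaw [([0.497, -0.117, 0.067], 0.91)]
side pressure_pad [([0.562, 0.117, 0.068], 0.68)]
side cam_lever [([0.58, 0.215, 0.074], 0.68), ([0.561, 0.118, 0.068], 0.55), ([0.471, -0.109, 0.098], 0.27)]
side cam_knob [([0.576, 0.213, 0.077], 0.87)]
side dark_strip [([0.346, 0.259, 0.021], 0.9), ([0.548, 0.078, 0.064], 0.66)]
side pale_strip [([0.532, 0.016, 0.064], 0.75)]
```

View pics/scene.png

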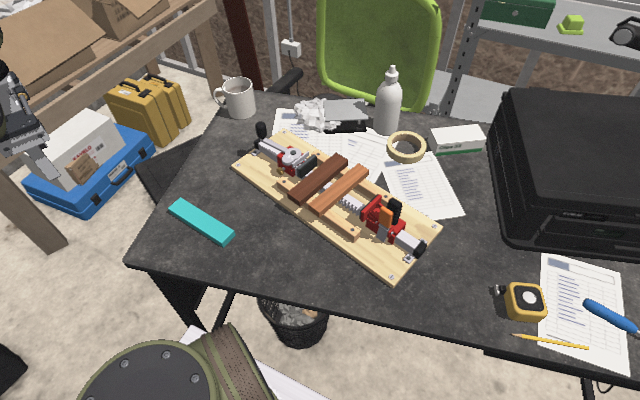

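View pics/side.png

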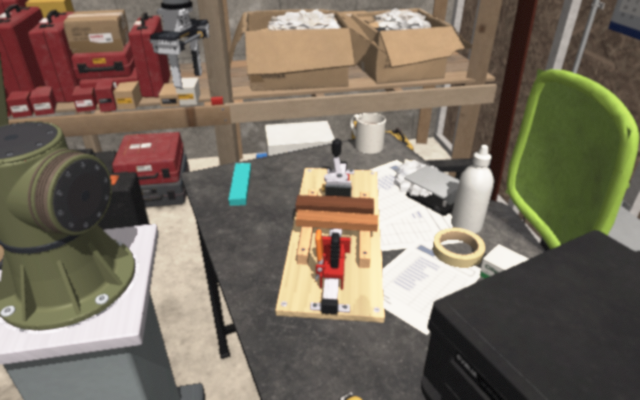

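The scene view shows the sliding jaw at about (385,215), the strips at (320-340,180) and the cam knob at (262,128). The turquoise decoy lies apart at (200,220). The side view agrees. Next I fit the bed frame.

```bash
python3 - <<'E'
from h import *
P=[];C=[]
for n in ["scene","side"]:
    X=np.load(n+".npy").reshape(-1,3); c=cv2.imread(f"pics/{n}.png")[...,::-1].reshape(-1,3).astype(int)
    ok=np.isfinite(X[:,0])&(X[:,0]>.3)&(X[:,0]<.75)&(abs(X[:,1])<.4)&(X[:,2]<.2)
    X=X[ok];c=c[ok]
    b=(abs(X[:,2]-.0155)<.004)&(c[:,0]-c[:,2]>40)&(c[:,0]>150)
    Q=X[b,:2].astype(np.float32)
    # drop isolated
    from scipy.spatial import cKDTree
    k=cKDTree(Q); Q=Q[[len(a)>8 for a in k.query_ball_point(Q,.012)]]
    print(n,len(Q),cv2.minAreaRect(Q),np.median(X[b,2]))
    (r0,s,a)=cv2.minAreaRect(Q); 
    box=cv2.boxPoints((r0,s,a)); i=max(range(4),key=lambda i:np.linalg.norm(box[i]-box[i-1])); y=box[i]-box[i-1]; y/=np.linalg.norm(y); y*=np.sign(y[1])
    x=np.array([y[1],-y[0]]); print("yaw",np.arctan2(x[1],x[0]))
    B=np.c_[(X[:,:2]-r0)@x,(X[:,:2]-r0)@y,X[:,2]]
    def st(nm,m):
        if m.sum(): print(nm,m.sum(),"x",np.round(np.percentile(B[m,0],[3,50,97]),4),"y",np.round(np.percentile(B[m,1],[3,50,97]),4),"z",np.round(np.percentile(B[m,2],[3,97]),3))
    inb=(abs(B[:,0])<.1)&(abs(B[:,1])<.28)
    r,g,bl=c.T
    st("knob",inb&(B[:,1]>.12)&(B[:,2]>.085)&(r<70))
    st("blackgrip",inb&(B[:,1]<-.02)&(B[:,2]>.085)&(r<70))
    st("orange",inb&(B[:,1]<-.02)&(B[:,2]>.08)&(r>150)&(g>60)&(bl<80))
    st("redjaw",inb&(B[:,1]<-.02)&(B[:,2]>.05)&(B[:,2]<.08)&(r>120)&(g<60))
    st("redcam",inb&(B[:,1]>.05)&(B[:,2]>.03)&(r>120)&(g<60))
    st("strips",inb&(abs(B[:,2]-.062)<.003)&(r-bl>30)&(g>35)&(abs(B[:,1])<.14))
    for x0 in (-.06,.06):
        st("strips@%g"%x0,inb&(abs(B[:,0]-x0)<.01)&(abs(B[:,2]-.062)<.003)&(r-bl>30)&(abs(B[:,1])<.16))
E
```

```text
scene 4697 ((0.5428645014762878, 0.052306562662124634), (0.5004708170890808, 0.19082553684711456), 74.55176544189453) 0.017189226185785243
yaw -0.26962265
knob 150 x [-0.0247 -0.0172 -0.0043] y [0.1966 0.2026 0.2133] z [0.088 0.124]
blackgrip 183 x [-0.0046 -0.0018  0.007 ] y [-0.1814 -0.1727 -0.1567] z [0.089 0.125]
orange 57 x [-0.0309 -0.0253  0.0131] y [-0.1814 -0.1682 -0.1159] z [0.08  0.127]
redjaw 161 x [-0.0289 -0.0041  0.0276] y [-0.1942 -0.1216 -0.1138] z [0.051 0.079]
redcam 14 x [-0.0238 -0.0163  0.0173] y [0.1146 0.1428 0.1459] z [0.052 0.066]
strips 1496 x [-0.0834 -0.0081  0.0763] y [-0.0471  0.0092  0.0471] z [0.06  0.065]
strips@-0.06 177 x [-0.0692 -0.0598 -0.0506] y [-0.0423  0.0114  0.0474] z [0.06  0.065]
strips@0.06 141 x [0.0506 0.0595 0.0688] y [-0.0462 -0.0142  0.0459] z [0.06  0.065]
side 6115 ((0.6121208667755127, 0.033134639263153076), (0.5037392973899841, 0.33747702836990356), 74.62752532958984) 0.01612512644134574
yaw -0.26830035
knob 128 x [-0.0955 -0.0853 -0.0757] y [0.195  0.2003 0.2082] z [0.086 0.121]
blackgrip 168 x [-0.0761 -0.0695 -0.0637] y [-0.182  -0.1798 -0.166 ] z [0.088 0.124]
orange 113 x [-0.099  -0.0956 -0.0926] y [-0.1821 -0.1786 -0.1596] z [0.082 0.126]
redjaw 464 x [-0.0935 -0.0692 -0.0481] y [-0.1945 -0.1647 -0.119 ] z [0.051 0.077]
strips 1186 x [-0.0968 -0.0458  0.0066] y [-0.0471 -0.0128  0.0476] z [0.06  0.065]
strips@-0.06 255 x [-0.0694 -0.0589 -0.0505] y [-0.1504 -0.0129  0.1322] z [0.06  0.065]
```

>>> jog_arm(
  rows=[
    {"gripper": 0.094, "slide": [-0.466, -0.267, -0.01], "spin": 1.39},
    {"gripper": 0.094, "slide": [-0.466, -0.267, -0.01], "spin": 1.39},
    {"gripper": 0.094, "slide": [-0.466, -0.267, -0.01], "spin": 1.39},
    {"gripper": 0.094, "slide": [-0.466, -0.267, -0.01], "spin": 1.39},
    {"gripper": 0.094, "slide": [-0.466, -0.267, -0.01], "spin": 1.39},
    {"gripper": 0.094, "slide": [-0.466, -0.267, -0.01], "spin": 1.39},
    {"gripper": 0.094, "slide": [-0.466, -0.267, -0.01], "spin": 1.39},
    {"gripper": 0.094, "slide": [-0.466, -0.267, -0.01], "spin": 1.39},
  ],
)

```text
time_s: 1.7
ee_pos: [0.4659, 0.1634, 0.4124]
eef_rot: [3.141, -0.0, 1.486]
force: [0.2, 0.6, -0.2]
grip_width: 0.0942
grip_force: 0.0
```

>>> jog_arm(
  rows=[
    {"gripper": 0.094, "slide": [-0.08, 0.06, 0], "spin": 0.12},
    {"gripper": 0.094, "slide": [-0.08, 0.06, 0], "spin": 0.12},
    {"gripper": 0.094, "slide": [-0.08, 0.06, 0], "spin": 0.12},
    {"gripper": 0.094, "slide": [-0.08, 0.06, 0], "spin": 0.12},
  ],
)

```text
time_s: 2.1
ee_pos: [0.5189, 0.0802, 0.4118]
eef_rot: [-3.141, -0.0, 1.37]
force: [-0.6, 0.4, 0.1]
grip_width: 0.094
grip_force: 0.0
```

```bash
cat > bed.py <<'E'
from h import *
YAW=-0.2695; O=np.array([.5429,.0523]); ex=np.array([np.cos(YAW),np.sin(YAW)]); ey=np.array([-ex[1],ex[0]])
def tobed(X): return np.concatenate([((X[...,:2]-O)@ex)[...,None],((X[...,:2]-O)@ey)[...,None],X[...,2:]],-1)
def pose():
    o=telemetry.get_obs(); print("t",o["time_s"],"tcp",np.round(o["ee_pos"],4),"bed",np.round(tobed(np.array(o["ee_pos"])),4),"yawerr",round(o["eef_rot"][2]-YAW-np.pi/2,4),"w",o["grip_width"],"F",np.round(o["force"],1)); return o
E
python3 - <<'E'
from bed import *
pose(); p,X=cloud("wrist"); cv2.imwrite("pics/w1.png",p[...,::-1]); np.save("w1.npy",X)
for t in ["release_lever","sliding_jaw","pressure_pad","cam_knob","dark_strip","pale_strip"]:
    print(t,[(np.round(tobed(np.array(r["point"])),3).tolist(),round(r["confidence"],2)) for r in finder.find_in(t,"wrist")[:2]])
B=tobed(X).reshape(-1,3); c=p.reshape(-1,3).astype(int); r,g,bl=c.T
def st(nm,m): 
    if m.sum(): print(nm,m.sum(),"x",np.round(np.percentile(B[m,0],[2,50,98]),4),"y",np.round(np.percentile(B[m,1],[2,50,98]),4),"z",np.round(np.percentile(B[m,2],[2,98]),3))
inb=(abs(B[:,0])<.13)&(abs(B[:,1])<.3)
w=inb&(abs(B[:,2]-.0155)<.005)&(r-bl>40)&(r>140)
st("base",w)
st("knobtop",inb&(B[:,1]>.1)&(B[:,2]>.112))
st("griptop",inb&(B[:,1]<-.02)&(B[:,2]>.112)&(r<80))
st("orange",inb&(B[:,1]<-.02)&(B[:,2]>.10)&(r>150)&(bl<90))
st("jawtop",inb&(B[:,1]<-.02)&(B[:,2]>.07)&(B[:,2]<.085)&(r>100)&(g<70))
st("camred",inb&(B[:,1]>.05)&(B[:,2]>.04)&(r>100)&(g<60)&(bl<60))
st("strips",inb&(abs(B[:,2]-.062)<.004)&(r-bl>20)&(g>30)&(abs(B[:,1])<.1))
E
```

```text
t 2.1 tcp [0.5189 0.0802 0.4118] bed [-0.0306  0.0205  0.4118] yawerr 0.0687 w 0.09400504283602182 F [-0.6  0.4  0.1]
release_lever [([-0.024, -0.156, 0.118], 0.8)]
sliding_jaw [([-0.002, -0.148, 0.077], 0.74)]
pressure_pad []
cam_knob [([-0.005, 0.132, 0.078], 0.82), ([-0.007, 0.033, 0.064], 0.31)]
dark_strip [([-0.006, 0.029, 0.066], 0.96), ([-0.246, 0.157, 0.015], 0.89)]
pale_strip [([-0.009, -0.026, 0.063], 0.61)]
base 18070 x [-0.0922  0.0257  0.0914] y [-0.2383  0.1478  0.2382] z [0.012 0.015]
knobtop 119 x [-0.0205 -0.0116 -0.0034] y [0.1977 0.2    0.2024] z [0.112 0.118]
griptop 231 x [-0.0036  0.0032  0.0116] y [-0.1722 -0.1593 -0.1525] z [0.113 0.121]
orange 114 x [-0.0305 -0.0262 -0.0217] y [-0.171  -0.1618 -0.1535] z [0.12  0.124]
jawtop 87 x [-0.0313 -0.0146  0.0121] y [-0.157  -0.1128 -0.1115] z [0.073 0.081]
camred 442 x [-0.0226  0.0068  0.0205] y [0.1052 0.1419 0.1509] z [0.059 0.062]
strips 7666 x [-0.0843 -0.007   0.0758] y [-0.0418  0.0171  0.0489] z [0.059 0.062]
```

View pics/w1.png

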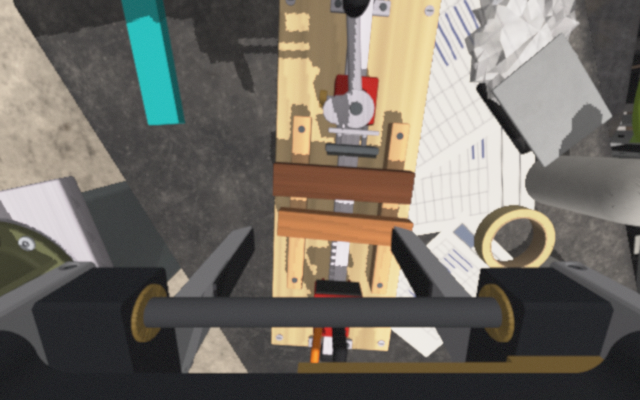

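The wrist view shows the cam pivot cap at (355,108), pad at (352,150), strips at rows 185 and 225, jaw at (335,300) and orange lever at (317,345). Next I measure the pivot.

```bash
python3 - <<'E'
from bed import *
B=tobed(np.load("w1.npy")); p=cv2.imread("pics/w1.png")
cv2.imwrite("pics/w1c.png",cv2.resize(p[0:170,270:450],None,fx=3.3,fy=3.3,interpolation=cv2.INTER_CUBIC))
for v,u in [(108,355),(100,345),(115,345),(108,368),(60,355),(30,356),(145,352),(150,352),(155,352),(158,352),(130,350),(136,350)]: print(v,u,np.round(B[v,u],4), p[v,u])
s=np.s_[:,345:347]
for u in (350,): 
  for v in range(160,250,2): print(v,np.round(B[v,u][1:],3),p[v,u],end=';')
E
```

```text
108 355 [-0.0018  0.1167  0.0774] [103  99  96]
100 345 [-0.0129  0.1244  0.0728] [123 118 122]
115 345 [-0.0113  0.1092  0.0711] [119 115 118]
108 368 [0.0127 0.1181 0.0723] [203 196 204]
60 355 [-0.0059  0.1644  0.0717] [174 168 174]
30 356 [-0.0077  0.1922  0.0714] [192 185 190]
145 352 [0.0009 0.0769 0.0577] [76 74 75]
150 352 [-0.0004  0.0723  0.0743] [105 104 100]
155 352 [0.0002 0.0668 0.0736] [61 61 62]
158 352 [0.0044 0.0601 0.0394] [135 131 135]
130 350 [-0.0049  0.0937  0.0762] [197 191 196]
136 350 [-0.0005  0.0865  0.0381] [139 135 141]
160 [0.057 0.038] [137 134 138];162 [0.055 0.038] [134 132 136];164 [0.052 0.04 ] [134 131 136];166 [0.05  0.038] [ 96  95 105];168 [0.05  0.057] [39 52 81];170 [0.048 0.06 ] [ 53  77 120];172 [0.045 0.06 ] [ 54  78 125];174 [0.043 0.06 ] [ 57  78 124];176 [0.041 0.061] [ 56  79 125];178 [0.038 0.06 ] [ 57  81 126];180 [0.036 0.062] [ 54  77 125];182 [0.033 0.061] [ 55  80 127];184 [0.031 0.061] [ 53  80 126];186 [0.029 0.061] [ 57  82 132];188 [0.026 0.062] [ 58  84 133];190 [0.024 0.06 ] [ 60  84 135];192 [0.021 0.06 ] [ 60  83 131];194
[... 232 characters left out ...]
05  0.038] [135 131 136];210 [-0.008  0.038] [134 129 135];212 [-0.011  0.038] [114 113 122];214 [-0.011  0.047] [51 69 96];216 [-0.011  0.056] [ 49  73 110];218 [-0.012  0.059] [ 73 118 181];220 [-0.015  0.059] [ 81 129 198];222 [-0.017  0.061] [ 82 131 199];224 [-0.019  0.061] [ 80 129 197];226 [-0.022  0.06 ] [ 80 129 195];228 [-0.025  0.061] [ 81 131 199];230 [-0.028  0.06 ] [ 83 135 204];232 [-0.03  0.06] [ 82 135 209];234 [-0.032  0.062] [ 84 138 211];236 [-0.035  0.062] [ 82 133 204];238 [-0.039  0.059] [ 79 128 195];240 [-0.041  0.06 ] [ 80 129 197];242 [-0.044  0.061] [123 164 212];244 [-0.066  0.014] [153 196 222];246 [-0.07   0.012] [148 193 221];248 [-0.072  0.015] [145 192 221];
```

View pics/w1c.png

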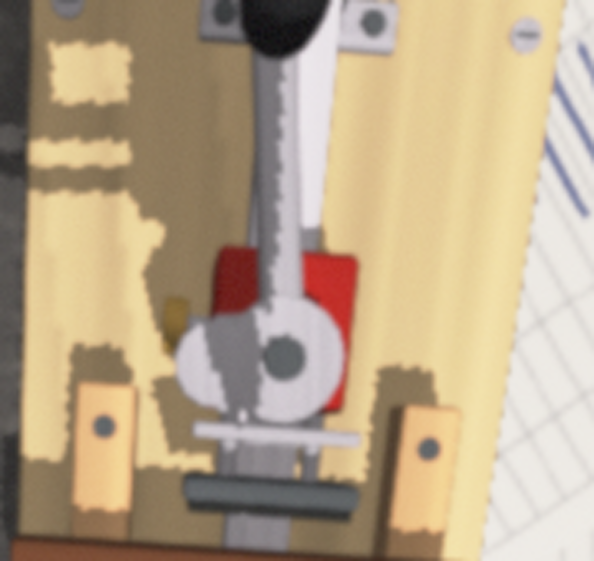

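```bash
python3 - <<'E'
from bed import *
a=cv2.imread("pics/side.png")[215:315,285:385]; b=cv2.imread("pics/scene.png")[185:265,345:445]
f=lambda i:cv2.resize(i,(390,390),interpolation=cv2.INTER_CUBIC)
cv2.imwrite("pics/jaw.png",np.hstack([f(a),f(b)]))
for n in ["side","scene"]:
    B=tobed(np.load(n+".npy")); c=cv2.imread(f"pics/{n}.png")[...,::-1].astype(int)
    for lo,hi in [(.084,.094),(.094,.102),(.102,.110),(.110,.117),(.117,.126)]:
        m=(abs(B[...,0])<.06)&(B[...,1]<-.145)&(B[...,1]>-.2)&(B[...,2]>lo)&(B[...,2]<hi)
        o=m&(c[...,0]-c[...,2]>70); k=m&~o
        print(n,lo,"or x",np.round(np.percentile(B[o][:,0],[0,25,50,75,100]),4) if o.any() else 0,"oth x",np.round(np.percentile(B[k][:,0],[0,10,50,90,100]),4),"y",np.round(np.percentile(B[k][:,1],[0,10,50,90,100]),4))
E
```

```text
side 0.084 or x [-0.0309 -0.0269 -0.0234 -0.0212 -0.0202] oth x [-0.0058 -0.0036  0.0034  0.01    0.0104] y [-0.1838 -0.1816 -0.1803 -0.1782 -0.1753]
side 0.094 or x [-0.0307 -0.0268 -0.0243 -0.0218 -0.021 ] oth x [-0.004  -0.0026  0.0031  0.0084  0.0101] y [-0.1821 -0.1817 -0.1802 -0.1794 -0.1775]
side 0.102 or x [-0.0306 -0.0278 -0.0252 -0.022  -0.0214] oth x [-0.0042 -0.0039  0.003   0.0098  0.01  ] y [-0.1826 -0.1818 -0.1805 -0.1787 -0.1771]
side 0.11 or x [-0.0306 -0.0287 -0.0252 -0.0235 -0.0221] oth x [-0.0055 -0.0035  0.0029  0.0097  0.0106] y [-0.1823 -0.1817 -0.18   -0.177  -0.156 ]
side 0.117 or x [-0.0325 -0.0298 -0.027  -0.0247 -0.0048] oth x [-0.0055 -0.0032  0.0024  0.0085  0.0095] y [-0.1828 -0.1802 -0.1723 -0.1601 -0.1547]
scene 0.084 or x [-0.0298 -0.029  -0.0286 -0.028  -0.0228] oth x [-0.029  -0.0288 -0.0029  0.0061  0.0105] y [-0.1816 -0.1808 -0.1771 -0.1709 -0.1592]
scene 0.094 or x [-0.0315 -0.0293 -0.0286 -0.0276 -0.0032] oth x [-0.0299 -0.0139 -0.0029  0.0044  0.0106] y [-0.1817 -0.1808 -0.1752 -0.1634 -0.1588]
scene 0.102 or x [-0.0312 -0.03   -0.0297 -0.0289 -0.0238] oth x [-0.0309 -0.0047 -0.003   0.0009  0.0103] y [-0.1815 -0.1805 -0.1705 -0.1574 -0.1542]
scene 0.11 or x [-0.0316 -0.0307 -0.0299 -0.0295 -0.0224] oth x [-0.0311 -0.0099 -0.0032  0.001   0.0118] y [-0.1815 -0.1809 -0.1705 -0.1573 -0.1536]
scene 0.117 or x [-0.0322 -0.0312 -0.0297 -0.0274  0.0083] oth x [-0.0307 -0.0039  0.001   0.0076  0.0113] y [-0.1817 -0.1793 -0.1692 -0.1581 -0.1548]
```

View pics/jaw.png

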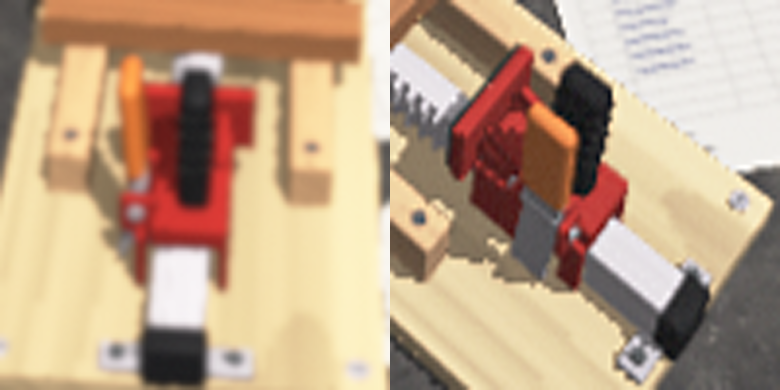

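The crop shows the orange lever at (135,115) left of the black grip at (195,140). The lever stands open, its outer face at x≈-0.030, and the grip's outer face is at +0.0105. Next I hover over them.

>>> jog_arm(
  rows=[
    {"gripper": 0.094, "slide": [-0.189, 0.014, 0.05], "spin": 0.069},
    {"gripper": 0.094, "slide": [-0.189, 0.014, 0.05], "spin": 0.069},
    {"gripper": 0.094, "slide": [-0.189, 0.014, 0.05], "spin": 0.069},
    {"gripper": 0.094, "slide": [-0.189, 0.014, 0.05], "spin": 0.069},
    {"gripper": 0.094, "slide": [-0.189, 0.014, 0.05], "spin": 0.069},
    {"gripper": 0.094, "slide": [-0.189, 0.014, 0.05], "spin": 0.069},
    {"gripper": 0.094, "slide": [-0.189, 0.014, 0.05], "spin": 0.069},
  ],
)

```text
time_s: 3.15
ee_pos: [0.4952, -0.1062, 0.3625]
eef_rot: [3.141, -0.0, 1.304]
force: [0.9, 0.4, 0.6]
grip_width: 0.094
grip_force: 0.0
```

```bash
python3 -c "
from bed import *
pose()"
```

```text
t 3.15 tcp [ 0.4952 -0.1062  0.3625] bed [-0.0037 -0.1655  0.3625] yawerr 0.0026 w 0.09399828496132126 F [0.9 0.4 0.6]
```

>>> jog_arm(
  rows=[
    {"gripper": 0.094, "slide": [-0.001, 0, 0.04], "spin": 0.002},
    {"gripper": 0.094, "slide": [-0.001, 0, 0.08], "spin": 0.002},
    {"gripper": 0.094, "slide": [-0.001, 0, 0.08], "spin": 0.002},
    {"gripper": 0.094, "slide": [-0.001, 0, 0.08], "spin": 0.002},
  ],
)

```text
time_s: 3.55
ee_pos: [0.4953, -0.1073, 0.2832]
eef_rot: [3.141, -0.0, 1.302]
force: [-0.0, 0.3, 0.5]
grip_width: 0.0939
grip_force: 0.0
```

```bash
python3 -c "
from bed import *
pose()
p,_=cams.camera('side'); q,_=cams.camera('scene')
f=lambda i:cv2.resize(i[...,::-1],(400,400),interpolation=cv2.INTER_CUBIC)
cv2.imwrite('pics/g.png',np.hstack([f(p[200:300,285:385]),f(q[165:265,335:435])]))"
```

```text
t 3.55 tcp [ 0.4953 -0.1073  0.2832] bed [-0.0034 -0.1665  0.2832] yawerr 0.0009 w 0.0939250609055852 F [-0.   0.3  0.5]
```

View pics/g.png

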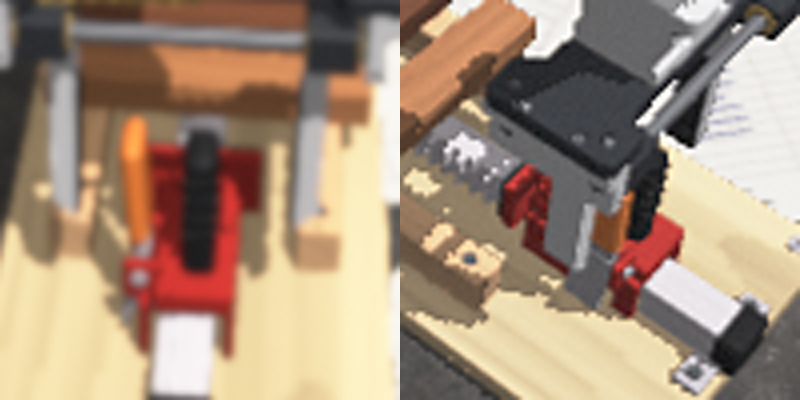

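Fingers straddle lever and grip evenly (left crop, x≈75 and 300). Closing.

>>> jog_arm(
  rows=[
    {"gripper": 0.02, "slide": [0, 0, 0], "spin": 0},
    {"gripper": 0.02, "slide": [0, 0, 0], "spin": 0},
    {"gripper": 0.02, "slide": [0, 0, 0], "spin": 0},
    {"gripper": 0.02, "slide": [0, 0, 0], "spin": 0},
    {"gripper": 0.02, "slide": [0, 0, 0], "spin": 0},
    {"gripper": 0.02, "slide": [0, 0, 0], "spin": 0},
    {"gripper": 0.02, "slide": [0, 0, 0], "spin": 0},
    {"gripper": 0.02, "slide": [0, 0, 0], "spin": 0},
  ],
  squeeze=22,
)

```text
time_s: 4.45
ee_pos: [0.4931, -0.1076, 0.2818]
eef_rot: [-3.131, 0.0, 1.301]
force: [-29.7, 7.8, 21.3]
grip_width: 0.0374
grip_force: 22.3
```

>>> jog_arm(
  rows=[
    {"gripper": 0.02, "slide": [0, -0.002, 0], "spin": 0},
    {"gripper": 0.02, "slide": [0, -0.003, 0], "spin": 0},
    {"gripper": 0.02, "slide": [0, -0.003, 0], "spin": 0},
    {"gripper": 0.02, "slide": [0, -0.003, 0], "spin": 0},
  ],
)

```text
time_s: 4.85
ee_pos: [0.4914, -0.1072, 0.282]
eef_rot: [-3.139, -0.0, 1.301]
force: [-7.4, 2.6, 7.9]
grip_width: 0.0375
grip_force: 22.3
```

```bash
python3 -c "
from bed import *
o=pose(); print(o['force']@np.r_[ex,0],o['force']@np.r_[ey,0],o['moment'],o['grip_force'])
p,_=cams.camera('side'); q,_=cams.camera('scene')
f=lambda i:cv2.resize(i[...,::-1],(400,400),interpolation=cv2.INTER_CUBIC)
cv2.imwrite('pics/g2.png',np.hstack([f(p[200:300,285:385]),f(q[165:265,335:435])]))"
```

```text
t 4.85 tcp [ 0.4914 -0.1072  0.282 ] bed [-0.0072 -0.1674  0.282 ] yawerr -0.0005 w 0.03746692789188816 F [-7.4  2.6  7.9]
-7.776318361996152 0.5028927696428123 [0.5811621  2.39644242 0.00530712] 22.261010706424713
```

View pics/g2.png

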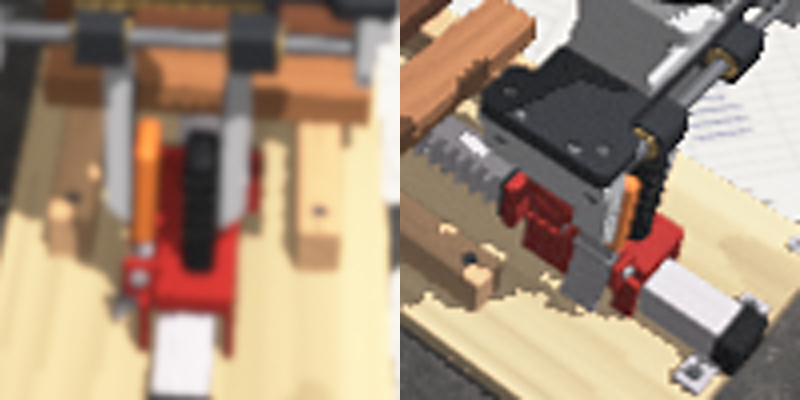

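The fingers now hold lever and grip (left crop, finger edges at about 132 and 222). I check how far the lever has turned.

```bash
python3 - <<'E'
from bed import *
for n in ["side","scene"]:
    p,X=cloud(n); B=tobed(X); c=p.astype(int)
    for lo,hi in [(.084,.094),(.094,.102),(.102,.110),(.110,.117),(.117,.126)]:
        m=(abs(B[...,0])<.06)&(B[...,1]<-.145)&(B[...,1]>-.2)&(B[...,2]>lo)&(B[...,2]<hi)
        o=m&(c[...,0]-c[...,2]>70); k=m&(c.max(-1)<60)
        print(n,lo,"or x",np.round(np.percentile(B[o][:,0],[0,25,50,75,100]),4) if o.any() else 0,"blk x",np.round(np.percentile(B[k][:,0],[0,10,50,90,100]),4) if k.any() else 0)
E
```

```text
side 0.084 or x [-0.0272 -0.025  -0.0225 -0.0198 -0.0176] blk x [-0.0038 -0.0032  0.0017  0.008   0.0086]
side 0.094 or x [-0.0252 -0.0234 -0.0215 -0.0182 -0.0174] blk x [-0.004  -0.0031  0.0031  0.0076  0.0084]
side 0.102 or x [-0.0252 -0.0234 -0.0216 -0.0194 -0.0171] blk x [-0.0041 -0.004   0.0013  0.0081  0.0083]
side 0.11 or x [-0.0252 -0.0234 -0.0217 -0.0183 -0.0167] blk x [-0.0044 -0.0042  0.0027  0.0073  0.0081]
side 0.117 or x [-0.0274 -0.0243 -0.0215 -0.0184 -0.0167] blk x [-0.0046 -0.0029  0.002   0.0071  0.0079]
scene 0.084 or x [-0.0241 -0.024  -0.0232 -0.0217 -0.0037] blk x [-0.0049 -0.004  -0.0012  0.0062  0.0103]
scene 0.094 or x [-0.0251 -0.0237 -0.0214 -0.0039 -0.0031] blk x [-0.0036 -0.0025 -0.0008  0.0053  0.0061]
scene 0.102 or x [-0.0242 -0.0238 -0.0233 -0.0222 -0.022 ] blk x [-0.0049 -0.0035 -0.002   0.0059  0.0069]
scene 0.11 or x [-0.024  -0.023  -0.0227 -0.0219 -0.0197] blk x [-0.0039 -0.0037 -0.0028  0.003   0.0072]
scene 0.117 or x [-0.0249 -0.0235 -0.0228 -0.0202 -0.0152] blk x [-0.0045 -0.0042 -0.0016  0.0047  0.0075]
```

>>> jog_arm(
  rows=[
    {"gripper": 0.02, "slide": [0.002, -0.001, 0], "spin": 0},
    {"gripper": 0.02, "slide": [0.004, -0.001, 0], "spin": 0},
    {"gripper": 0.02, "slide": [0.004, -0.001, 0], "spin": 0},
  ],
)

```text
time_s: 5.35
ee_pos: [0.492, -0.1029, 0.282]
eef_rot: [-3.141, -0.0, 1.301]
force: [-0.5, 0.8, 1.7]
grip_width: 0.0374
grip_force: 22.3
```

```bash
python3 -c "
from bed import *
o=pose(); print(o['force']@np.r_[ex,0],o['force']@np.r_[ey,0],o['moment'],o['grip_force'])"
```

```text
t 5.35 tcp [ 0.492  -0.1029  0.282 ] bed [-0.0077 -0.1632  0.282 ] yawerr -0.0003 w 0.037360365388492356 F [-0.5  0.8  1.7]
-0.6972836189807619 0.6108444103680548 [ 0.35487092  1.05615834 -0.03988915] 22.251523733139038
```

>>> jog_arm(
  rows=[
    {"gripper": 0.02, "slide": [0.015, 0, 0], "spin": 0},
    {"gripper": 0.02, "slide": [0.03, 0, 0], "spin": 0},
    {"gripper": 0.02, "slide": [0.045, 0, 0], "spin": 0},
    {"gripper": 0.02, "slide": [0.06, 0, 0], "spin": 0},
    {"gripper": 0.02, "slide": [0.07, 0, 0], "spin": 0},
    {"gripper": 0.02, "slide": [0.08, 0, 0], "spin": 0},
    {"gripper": 0.02, "slide": [0.088, 0, 0], "spin": 0},
    {"gripper": 0.02, "slide": [0.088, 0, 0], "spin": 0},
  ],
)

```text
time_s: 6.15
ee_pos: [0.5156, -0.0174, 0.282]
eef_rot: [-3.141, -0.001, 1.302]
force: [-4.1, 1.5, 2.7]
grip_width: 0.0376
grip_force: 22.3
```

```bash
python3 -c "
from bed import *
o=pose(); print(o['force']@np.r_[ex,0],o['force']@np.r_[ey,0],o['moment'],o['grip_force'])
p,X=cloud('scene')
B=tobed(X); c=p.astype(int)
cv2.imwrite('pics/s2.png',cv2.resize(p[110:270,220:430,::-1],None,fx=3.7,fy=3.7,interpolation=cv2.INTER_CUBIC))
z=abs(B[...,2]-.062)<.004
for x0 in (-.07,-.05,.05,.07):
  m=z&(abs(B[...,0]-x0)<.006)&(abs(B[...,1])<.1)&(c[...,0]-c[...,2]>25)
  b=m&(c[...,0]>150); d=m&(c[...,0]<150)
  print(x0,[np.round(np.percentile(B[k][:,1],[2,98]),4) for k in (b,d) if k.any()])
"
```

```text
t 6.15 tcp [ 0.5156 -0.0174  0.282 ] bed [-0.0078 -0.0745  0.282 ] yawerr 0.0003 w 0.03763080260407563 F [-4.1  1.5  2.7]
-4.3556598703833 0.3242038786995407 [0.51671903 1.73384614 0.05824568] 22.25892663002014
-0.07 [array([-0.0156,  0.0564])]
-0.05 [array([-0.014 , -0.0117]), array([-0.0156,  0.0563])]
0.05 [array([0.0524, 0.0551])]
0.07 [array([0.0572, 0.0572]), array([0.0523, 0.0557])]
```

View pics/s2.png

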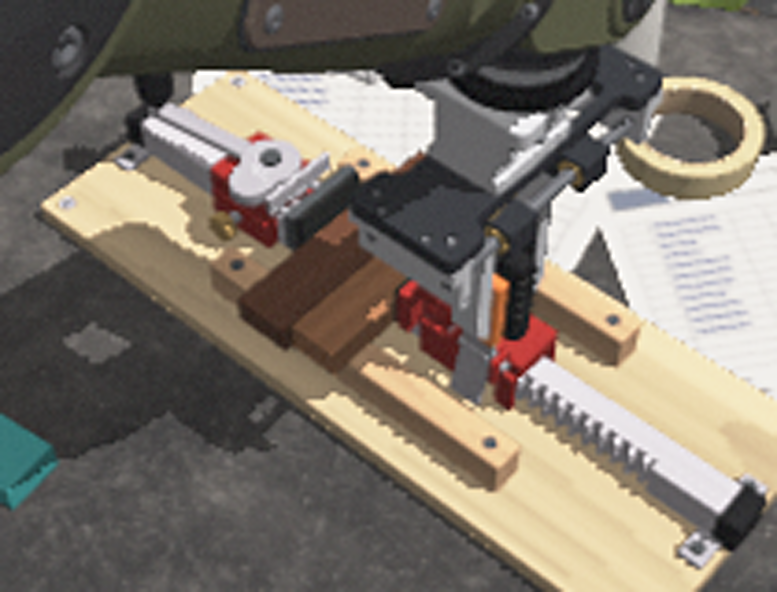

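The jaw has moved and the strips are together at about (330,300), still a little short of the pad at (320,205). I advance the last 7.5 mm, to a total travel of 100 mm.

>>> jog_arm(
  rows=[
    {"gripper": 0.02, "slide": [0.004, -0.0005, 0], "spin": 0},
    {"gripper": 0.02, "slide": [0.0075, -0.0005, 0], "spin": 0},
    {"gripper": 0.02, "slide": [0.0075, -0.0005, 0], "spin": 0},
    {"gripper": 0.02, "slide": [0.0075, -0.0005, 0], "spin": 0},
  ],
)

```text
time_s: 6.6
ee_pos: [0.5171, -0.011, 0.282]
eef_rot: [3.141, -0.0, 1.301]
force: [1.2, 0.5, -2.8]
grip_width: 0.0378
grip_force: 22.3
```

```bash
python3 -c "
from bed import *
o=pose(); print(o['force']@np.r_[ex,0],o['force']@np.r_[ey,0],o['grip_force'])"
```

```text
t 6.6 tcp [ 0.5171 -0.011   0.282 ] bed [-0.008  -0.0679  0.282 ] yawerr -0.0005 w 0.037794337659440944 F [ 1.2  0.5 -2.8]
1.038535358935857 0.8339246322009273 22.250601947307587
```

>>> jog_arm(
  rows=[
    {"gripper": 0.094, "slide": [0, 0, 0], "spin": 0},
    {"gripper": 0.094, "slide": [0, 0, 0], "spin": 0},
    {"gripper": 0.094, "slide": [0, 0, 0], "spin": 0},
    {"gripper": 0.094, "slide": [0, 0, 0], "spin": 0},
    {"gripper": 0.094, "slide": [0, 0, 0], "spin": 0},
    {"gripper": 0.094, "slide": [0, 0, 0], "spin": 0},
  ],
)

```text
time_s: 7.2
ee_pos: [0.517, -0.0111, 0.2822]
eef_rot: [3.141, -0.0, 1.301]
force: [-0.3, -0.2, -0.4]
grip_width: 0.0824
grip_force: 0.0
```

```bash
python3 - <<'E'
from bed import *
pose()
for n in ["side","scene"]:
    p,X=cloud(n); B=tobed(X); c=p.astype(int)
    for lo,hi in [(.084,.094),(.094,.102),(.102,.110),(.110,.117),(.117,.126)]:
        m=(abs(B[...,0])<.06)&(B[...,1]<-.045)&(B[...,1]>-.1)&(B[...,2]>lo)&(B[...,2]<hi)
        o=m&(c[...,0]-c[...,2]>70); k=m&(c.max(-1)<60)
        print(n,lo,"or x",np.round(np.percentile(B[o][:,0],[0,25,50,75,100]),4) if o.any() else 0,"or y",np.round(np.percentile(B[o][:,1],[0,50,100]),4) if o.any() else 0)
E
```

```text
t 7.2 tcp [ 0.517  -0.0111  0.2822] bed [-0.0081 -0.068   0.2822] yawerr -0.0006 w 0.08238290013655224 F [-0.3 -0.2 -0.4]
side 0.084 or x [-0.0294 -0.0272 -0.0233 -0.0214 -0.0203] or y [-0.0832 -0.0794 -0.058 ]
side 0.094 or x [-0.0314 -0.0273 -0.0254 -0.0233 -0.0214] or y [-0.0826 -0.0799 -0.0758]
side 0.102 or x [-0.0314 -0.0292 -0.0253 -0.0222 -0.0214] or y [-0.0816 -0.0793 -0.0691]
side 0.11 or x [-0.0314 -0.0273 -0.0254 -0.0234 -0.0223] or y [-0.0825 -0.0799 -0.059 ]
side 0.117 or x [-0.033  -0.0301 -0.0272 -0.0249 -0.0227] or y [-0.0841 -0.0754 -0.0541]
scene 0.084 or x [-0.0297 -0.029  -0.028  -0.0265 -0.0211] or y [-0.0817 -0.0767 -0.0655]
scene 0.094 or x [-0.0306 -0.0294 -0.0292 -0.024  -0.0034] or y [-0.0816 -0.0739 -0.0644]
scene 0.102 or x [-0.0308 -0.0299 -0.0295 -0.0274 -0.0211] or y [-0.0818 -0.078  -0.0655]
scene 0.11 or x [-0.0306 -0.0301 -0.0298 -0.0281 -0.0215] or y [-0.0816 -0.0768 -0.0682]
scene 0.117 or x [-0.0316 -0.0304 -0.0298 -0.0275 -0.0222] or y [-0.0822 -0.0765 -0.0677]
```

The lever is back at its let-go position, 100 mm further on. Next I lift and look at the knob from the wrist camera on the way.

>>> jog_arm(
  rows=[
    {"gripper": 0.094, "slide": [0, 0, -0.04], "spin": 0},
    {"gripper": 0.094, "slide": [0, 0, -0.08], "spin": 0},
    {"gripper": 0.094, "slide": [0.06, 0, -0.08], "spin": 0},
    {"gripper": 0.094, "slide": [0.12, 0, -0.08], "spin": 0},
    {"gripper": 0.094, "slide": [0.14, 0, -0.08], "spin": 0},
    {"gripper": 0.094, "slide": [0.14, 0, -0.08], "spin": 0},
    {"gripper": 0.094, "slide": [0.14, 0, -0.08], "spin": 0},
  ],
)

```text
time_s: 8.0
ee_pos: [0.5542, 0.1243, 0.3617]
eef_rot: [-3.141, 0.0, 1.302]
force: [0.1, -0.4, -0.0]
grip_width: 0.0941
grip_force: 0.0
```

```bash
cat > k.py <<'E'
from bed import *
pose(); p,X=cloud("wrist"); cv2.imwrite("pics/w2.png",p[...,::-1]); B=tobed(X); c=p.astype(int)
def st(nm,m):
    if m.any(): print(nm,m.sum(),"x",np.round(np.percentile(B[m][:,0],[1,50,99]),4),"y",np.round(np.percentile(B[m][:,1],[1,50,99]),4),"z",np.round(np.percentile(B[m][:,2],[2,98]),3))
inb=(abs(B[...,0])<.13)&(abs(B[...,1])<.26)
for lo,hi in [(.08,.09),(.09,.1),(.1,.11),(.11,.116),(.116,.13)]: st("knob%g"%lo,inb&(B[...,1]>.1)&(B[...,2]>lo)&(B[...,2]<hi)&(c.max(-1)<110))
st("lever",inb&(B[...,1]>.15)&(B[...,1]<.16)&(abs(B[...,2]-.073)<.005))
st("lever2",inb&(B[...,1]>.18)&(B[...,1]<.19)&(abs(B[...,2]-.073)<.005))
st("disk",inb&(B[...,1]>.07)&(B[...,1]<.14)&(abs(B[...,2]-.073)<.005)&(abs(B[...,0])<.03))
b=inb&(abs(B[...,2]-.015)<.006)&(c[...,0]-c[...,2]>30)
q,w,e=np.where(b)[0],0,0
st("base",b)
m=inb&(abs(B[...,2]-.062)<.004)&(c[...,0]-c[...,2]>25)&(abs(B[...,1])<.08)
st("strips",m)
E
python3 k.py
```

```text
t 8.0 tcp [0.5542 0.1243 0.3617] bed [-0.0082  0.0724  0.3617] yawerr 0.001 w 0.09414313126957609 F [ 0.1 -0.4 -0. ]
knob0.08 16 x [-0.0197 -0.0089 -0.0025] y [0.1982 0.1994 0.2033] z [0.084 0.09 ]
knob0.09 66 x [-0.0233 -0.0113 -0.0002] y [0.1975 0.199  0.2055] z [0.091 0.1  ]
knob0.1 95 x [-0.0239 -0.0112 -0.0006] y [0.1975 0.199  0.2052] z [0.1  0.11]
knob0.11 276 x [-0.0243 -0.0117 -0.0001] y [0.1976 0.2042 0.2221] z [0.111 0.116]
knob0.116 810 x [-0.0223 -0.0123 -0.0017] y [0.1998 0.2097 0.2203] z [0.116 0.12 ]
lever 166 x [-0.0118 -0.0053  0.0022] y [0.1504 0.1548 0.1593] z [0.07  0.073]
lever2 187 x [-0.0162 -0.009  -0.0018] y [0.1806 0.1852 0.1899] z [0.069 0.073]
disk 2623 x [-0.0291 -0.0033  0.0269] y [0.0703 0.1087 0.1386] z [0.07  0.077]
base 24462 x [-0.0934  0.018   0.093 ] y [-0.184   0.1607  0.2487] z [0.012 0.015]
strips 9176 x [-0.0846 -0.0058  0.0756] y [-0.0085  0.0302  0.0644] z [0.059 0.062]
```

View pics/w2.png

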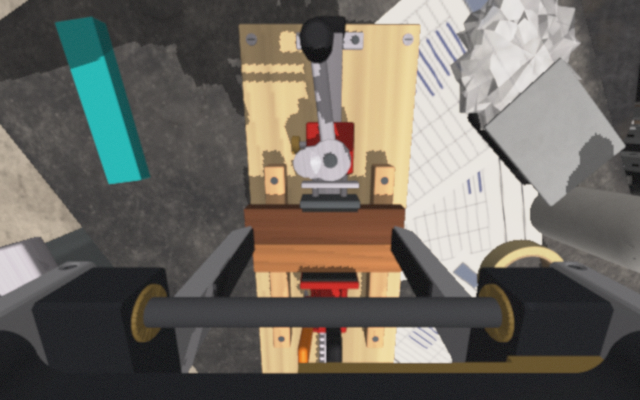

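The knob top is at (318,40) and the pivot at (330,158). Knob centre is at bed (-0.012, 0.210), so the cam starts near 0.12 rad. I straddle it with the fingers.

>>> jog_arm(
  rows=[
    {"gripper": 0.07, "slide": [0.05, -0.004, 0], "spin": -0.12},
    {"gripper": 0.06, "slide": [0.1, -0.004, 0], "spin": -0.12},
    {"gripper": 0.05, "slide": [0.1375, -0.004, 0], "spin": -0.12},
    {"gripper": 0.05, "slide": [0.1375, -0.004, 0], "spin": -0.12},
    {"gripper": 0.05, "slide": [0.1375, -0.004, 0.03], "spin": -0.12},
    {"gripper": 0.05, "slide": [0.1375, -0.004, 0.06], "spin": -0.12},
    {"gripper": 0.05, "slide": [0.1375, -0.004, 0.0785], "spin": -0.12},
    {"gripper": 0.05, "slide": [0.1375, -0.004, 0.0785], "spin": -0.12},
  ],
)

```text
time_s: 8.85
ee_pos: [0.587, 0.2555, 0.2811]
eef_rot: [-3.138, 0.002, 1.419]
force: [0.1, 0.0, -0.1]
grip_width: 0.05
grip_force: 0.0
```

```bash
cat > arc.py <<'E'
from bed import *
import sys
# rows of slide/spin following the arc to the given cam angles, from the pose now
o=pose(); P=np.array([-.001,.116]); b=tobed(np.array(o["ee_pos"]))[:2]; ye=o["eef_rot"][2]-YAW-np.pi/2
print("theta of tcp",np.arctan2(-(b-P)[0],(b-P)[1]),"r",np.linalg.norm(b-P),"F",o["grip_force"])
for a in map(float,sys.argv[1:]):
    t=P+.095*np.array([-np.sin(a),np.cos(a)])-b
    # tool x along bed (-sin ye, cos ye), tool y along bed (cos ye, sin ye)
    print(a,np.round([t@[-np.sin(ye),np.cos(ye)],t@[np.cos(ye),np.sin(ye)]],4),round(-(a-ye),3))
E
python3 arc.py .2 .3 .4 .5 .6 .7 .8 .9
```

```text
t 8.85 tcp [0.587  0.2555 0.2811] bed [-0.0116  0.2076  0.2811] yawerr 0.1177 w 0.04999138156169273 F [ 0.1  0.  -0.1]
theta of tcp 0.11540314637539686 r 0.09222738718475429 F 0.0
0.2 [ 0.0025 -0.008 ] -0.082
0.3 [ 0.0012 -0.0174] -0.182
0.4 [-0.001  -0.0267] -0.282
0.5 [-0.0041 -0.0357] -0.382
0.6 [-0.0081 -0.0443] -0.482
0.7 [-0.0129 -0.0525] -0.582
0.8 [-0.0185 -0.0601] -0.682
0.9 [-0.0248 -0.0672] -0.782
```

>>> jog_arm(
  rows=[
    {"gripper": 0.031, "slide": [0.0025, 0, 0], "spin": 0},
    {"gripper": 0.031, "slide": [0.0025, 0, 0], "spin": 0},
    {"gripper": 0.031, "slide": [0.0025, -0.008, 0], "spin": -0.08},
    {"gripper": 0.031, "slide": [0.001, -0.0175, 0], "spin": -0.18},
    {"gripper": 0.031, "slide": [-0.001, -0.0265, 0], "spin": -0.28},
    {"gripper": 0.031, "slide": [-0.004, -0.0355, 0], "spin": -0.38},
    {"gripper": 0.031, "slide": [-0.008, -0.0445, 0], "spin": -0.48},
    {"gripper": 0.031, "slide": [-0.013, -0.0525, 0], "spin": -0.58},
  ],
)

```text
time_s: 9.65
ee_pos: [0.5333, 0.2525, 0.2853]
eef_rot: [3.138, 0.0, 2.005]
force: [3.8, 3.3, -0.7]
grip_width: 0.0315
grip_force: 2.3
```

```bash
python3 arc.py .7 .8 .9 1.0 1.1 1.2 1.3 1.4 1.5
```

```text
t 9.65 tcp [0.5333 0.2525 0.2853] bed [-0.0626  0.1904  0.2853] yawerr 0.7037 w 0.03152217805970283 F [ 3.8  3.3 -0.7]
theta of tcp 0.6914749760014971 r 0.09656291863493012 F 2.288920911960304
0.7 [-0.0016 -0.0008] 0.004
0.8 [-0.002  -0.0103] -0.096
0.9 [-0.0034 -0.0197] -0.196
1.0 [-0.0057 -0.0289] -0.296
1.1 [-0.0089 -0.0379] -0.396
1.2 [-0.013  -0.0464] -0.496
1.3 [-0.018  -0.0545] -0.596
1.4 [-0.0237 -0.0621] -0.696
1.5 [-0.0301 -0.0691] -0.796
```

>>> jog_arm(
  rows=[
    {"gripper": 0.031, "slide": [-0.002, -0.0105, 0.002], "spin": -0.1},
    {"gripper": 0.031, "slide": [-0.0035, -0.0195, 0.003], "spin": -0.2},
    {"gripper": 0.031, "slide": [-0.0055, -0.029, 0.003], "spin": -0.3},
    {"gripper": 0.031, "slide": [-0.009, -0.038, 0.003], "spin": -0.4},
    {"gripper": 0.031, "slide": [-0.013, -0.0465, 0.003], "spin": -0.5},
    {"gripper": 0.031, "slide": [-0.018, -0.0545, 0.003], "spin": -0.6},
    {"gripper": 0.031, "slide": [-0.0235, -0.062, 0.003], "spin": -0.7},
    {"gripper": 0.031, "slide": [-0.0235, -0.062, 0.003], "spin": -0.7},
  ],
)

```text
time_s: 10.45
ee_pos: [0.4868, 0.2049, 0.2823]
eef_rot: [3.139, 0.002, 2.702]
force: [-0.1, -0.1, 0.4]
grip_width: 0.0313
grip_force: 0.0
```

```bash
python3 arc.py 1.5 1.57 1.62 1.65
```

```text
t 10.45 tcp [0.4868 0.2049 0.2823] bed [-0.0947  0.1321  0.2823] yawerr 1.4007 w 0.03125153149537425 F [-0.1 -0.1  0.4]
theta of tcp 1.4002773423835586 r 0.0950918382751438 F 0.013308211673574988
1.5 [-0.0006 -0.0095] -0.099
1.57 [-0.0014 -0.016 ] -0.169
1.62 [-0.0024 -0.0207] -0.219
1.65 [-0.003  -0.0235] -0.249
```

>>> jog_arm(
  rows=[
    {"gripper": 0.031, "slide": [-0.0005, -0.0095, 0], "spin": -0.1},
    {"gripper": 0.031, "slide": [-0.0015, -0.016, 0], "spin": -0.17},
    {"gripper": 0.031, "slide": [-0.0015, -0.018, 0], "spin": -0.18},
    {"gripper": 0.031, "slide": [-0.0015, -0.0195, 0], "spin": -0.18},
    {"gripper": 0.031, "slide": [-0.0015, -0.0195, 0], "spin": -0.18},
  ],
)

```text
time_s: 10.95
ee_pos: [0.4801, 0.1873, 0.2812]
eef_rot: [3.141, 0.001, 2.878]
force: [3.1, 3.8, 5.0]
grip_width: 0.0312
grip_force: 2.3
```

```bash
python3 arc.py 1.57
```

```text
t 10.95 tcp [0.4801 0.1873 0.2812] bed [-0.0965  0.1134  0.2812] yawerr 1.5763 w 0.031243866732697072 F [3.1 3.8 5. ]
theta of tcp 1.5984611215475424 r 0.09555088505616582 F 2.26597216213122
1.57 [-0.0005  0.0027] 0.006
```

>>> jog_arm(
  rows=[
    {"gripper": 0.031, "slide": [0, 0, 0], "spin": 0},
    {"gripper": 0.06, "slide": [0, 0.0025, 0], "spin": 0},
    {"gripper": 0.06, "slide": [0, 0.0025, 0], "spin": 0},
    {"gripper": 0.06, "slide": [0, 0.0025, 0], "spin": 0},
    {"gripper": 0.06, "slide": [0, 0.0025, -0.04], "spin": 0},
    {"gripper": 0.06, "slide": [0, 0.0025, -0.09], "spin": 0},
    {"gripper": 0.06, "slide": [0, 0.0025, -0.13], "spin": 0},
    {"gripper": 0.06, "slide": [0, 0.0025, -0.13], "spin": 0},
  ],
)

```text
time_s: 11.75
ee_pos: [0.4805, 0.1894, 0.4157]
eef_rot: [3.138, 0.007, 2.88]
force: [0.2, -0.4, -1.0]
grip_width: 0.0603
grip_force: 0.0
```

```bash
python3 - <<'E'
from bed import *
pose()
for n in ["side","scene","wrist"]:
    p,X=cloud(n); B=tobed(X); c=p.astype(int)
    cv2.imwrite(f"pics/end_{n}.png",p[...,::-1])
    def st(nm,m):
        if m.sum()>3: print(n,nm,m.sum(),"x",np.round(np.percentile(B[m][:,0],[1,50,99]),4),"y",np.round(np.percentile(B[m][:,1],[1,50,99]),4),"z",np.round(np.percentile(B[m][:,2],[2,98]),4))
    inb=(abs(B[...,0])<.13)&(abs(B[...,1])<.26)
    st("knob",inb&(B[...,1]>.07)&(B[...,2]>.085)&(B[...,2]<.122)&(c.max(-1)<90))
    st("orange",inb&(B[...,1]<-.04)&(B[...,2]>.1)&(B[...,2]<.125)&(c[...,0]-c[...,2]>70))
    m=inb&(abs(B[...,2]-.062)<.005)&(c[...,0]-c[...,2]>25)&(abs(B[...,1])<.1)
    for x0 in(-.07,-.055,.055,.07): st("strip%g"%x0,m&(abs(B[...,0]-x0)<.006))
E
```

```text
t 11.75 tcp [0.4805 0.1894 0.4157] bed [-0.0967  0.1155  0.4157] yawerr 1.579 w 0.06027337584058384 F [ 0.2 -0.4 -1. ]
side knob 171 x [-0.1083 -0.0958 -0.085 ] y [0.1008 0.1063 0.124 ] z [0.0862 0.1214]
side orange 112 x [-0.0446 -0.0366  0.0059] y [-0.0896 -0.0837 -0.0624] z [0.1005 0.1242]
side strip-0.07 114 x [-0.0757 -0.0701 -0.0641] y [-0.0169  0.014   0.0553] z [0.0587 0.0656]
side strip-0.055 97 x [-0.0607 -0.0559 -0.0496] y [-0.0176  0.019   0.0557] z [0.0592 0.0655]
side strip0.055 128 x [0.0493 0.0558 0.0603] y [-0.0176  0.0168  0.0578] z [0.0591 0.0649]
side strip0.07 127 x [0.0643 0.0691 0.0756] y [-0.0175  0.0165  0.0571] z [0.0597 0.0655]
scene knob 134 x [-0.1083 -0.1006 -0.0866] y [0.1015 0.1069 0.119 ] z [0.0893 0.1218]
scene orange 66 x [-0.0438 -0.0398 -0.0334] y [-0.0885 -0.081  -0.0622] z [0.1023 0.1249]
scene strip-0.07 142 x [-0.076  -0.0702 -0.0642] y [-0.0165  0.0171  0.0561] z [0.0604 0.0666]
scene strip-0.055 145 x [-0.0609 -0.055  -0.0491] y [-0.0163  0.0165  0.0569] z [0.059  0.0662]
scene strip0.055 119 x [0.0495 0.0552 0.0609] y [-0.0163  0.0177  0.0548] z [0.059  0.0665]
scene strip0.07 117 x [0.0641 0.0694 0.0757] y [-0.0162  0.0164  0.0538] z [0.0597 0.0666]
wrist knob 476 x [-0.108  -0.0992 -0.0867] y [0.1051 0.1162 0.1264] z [0.0965 0.1197]
wrist orange 328 x [-0.0436 -0.0403 -0.0324] y [-0.0851 -0.0673 -0.0584] z [0.1009 0.1222]
wrist strip-0.07 549 x [-0.0757 -0.0701 -0.0644] y [-0.0136  0.0225  0.0587] z [0.059  0.0621]
wrist strip-0.055 544 x [-0.0609 -0.055  -0.0491] y [-0.014   0.0216  0.0584] z [0.0591 0.062 ]
```

View pics/end_side.png

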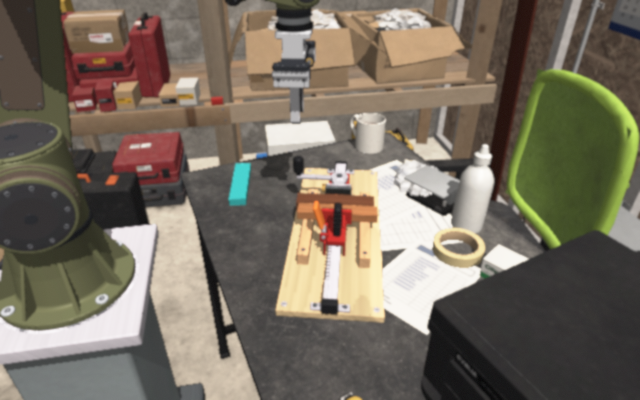

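```bash
python3 - <<'E'
from bed import *
for n in ["side","scene","wrist"]:
    p,X=cloud(n); B=tobed(X); c=p.astype(int)
    m=(abs(B[...,0]+.03)<.03)&(abs(B[...,1]+.075)<.03)&(B[...,2]>.085)&(B[...,2]<.125)&(c[...,0]-c[...,2]>70)&(c[...,1]>50)
    Q=B[m]
    zs=np.arange(.086,.122,.006); xs=[(round(z+.003,3),np.round(np.percentile(Q[abs(Q[:,2]-z-.003)<.003][:,0],[10,50]),4).tolist(),int((abs(Q[:,2]-z-.003)<.003).sum())) for z in zs if (abs(Q[:,2]-z-.003)<.003).sum()>3]
    print(n,xs)
    j=(abs(B[...,0])<.035)&(B[...,1]>-.06)&(B[...,1]<.02)&(abs(B[...,2]-.073)<.006)&(c[...,0]-c[...,1]>60)&(c[...,1]<60)
    if j.any(): print("jaw top y",np.round(np.percentile(B[j][:,1],[2,50,98]),4))
E
python3 -c "
import cv2
a=cv2.imread('pics/end_side.png')[150:270,270:390];b=cv2.imread('pics/end_scene.png')[110:230,250:430]
cv2.imwrite('pics/end.png',__import__('numpy').hstack([cv2.resize(a,(400,400),interpolation=2),cv2.resize(b,(400,400),interpolation=2)]))"
```

```text
side [(np.float64(0.089), [-0.0345, -0.0282], 20), (np.float64(0.095), [-0.0346, -0.0305], 21), (np.float64(0.101), [-0.0367, -0.0317], 20), (np.float64(0.107), [-0.0398, -0.0329], 23), (np.float64(0.113), [-0.0418, -0.0347], 23), (np.float64(0.119), [-0.0436, -0.0376], 24), (np.float64(0.125), [-0.0434, -0.0402], 26)]
jaw top y [-0.055  -0.0281 -0.0249]
scene [(np.float64(0.089), [-0.0346, -0.0326], 4), (np.float64(0.095), [-0.0348, -0.0327], 8), (np.float64(0.101), [-0.0387, -0.0369], 6), (np.float64(0.107), [-0.0377, -0.0364], 4), (np.float64(0.113), [-0.0411, -0.038], 8), (np.float64(0.119), [-0.0435, -0.042], 16), (np.float64(0.125), [-0.0427, -0.0404], 34)]
jaw top y [-0.0402 -0.028  -0.0203]
wrist [(np.float64(0.089), [-0.0367, -0.0333], 36), (np.float64(0.095), [-0.0374, -0.0352], 33), (np.float64(0.101), [-0.0391, -0.0376], 40), (np.float64(0.107), [-0.041, -0.0391], 47), (np.float64(0.113), [-0.0428, -0.0415], 46), (np.float64(0.119), [-0.0432, -0.0406], 218), (np.float64(0.125), [-0.0402, -0.0381], 11)]
jaw top y [-0.0357 -0.0223 -0.0184]
```

View pics/end.png

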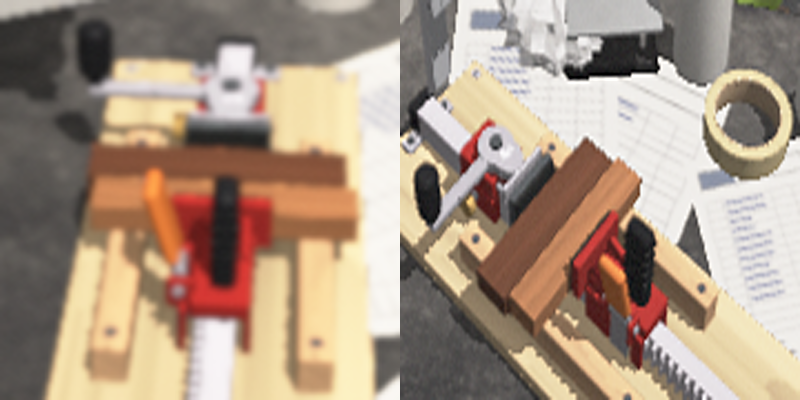

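The strips are tight between jaw and pad. The cam is fully over, with its knob at (95,50). The release lever now leans fully out at (160,205), so the pawl is in a notch. Handing in.

```bash
python3 -c "
from station import workorder
print(workorder.hand_in())"
```

```text
the job is handed in; nothing more can be done
None
```

I handed the job in with the strips clamped flat, the cam fully over and the release lever let go and locked; the pawl probably only dropped into its notch mid-way through the cam swing, when the jaw slid back about 6 mm, so the step order is the one uncertain point (no verdict was returned).

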